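Slide the top test tile off its stack onto the fixture's stage

ROBOT

A 7-joint arm with a two-finger parallel gripper is mounted at the origin on a cart in front of the work surface, level with it; the furniture and walls round the work are solid. World frame = base frame: x ahead of the robot, y to its left, z up, the work surface at z = 0. Lengths are in m, angles in degrees, forces in N, time in s.
With the tool pointing down it reaches from about 0.35 to 0.9 m from the base axis. Payload 8.1 kg.
Tool frame: the origin (TCP) lies midway between the tips of the shut fingers; the grasp point (between the pads) lies 19 mm behind it; z points along the fingers, x is the direction in which the jaws open and shut, and the axes are right-handed (so a half turn about z gives the same grasp; the last joint's range is limited). The gripper opens to 85 mm and grips with 20 to 120 N. Pads are 22 mm wide; open, the fingers measure 114 mm over their backs; the gripper's body (76 mm by 85 mm) begins 54 mm behind the grasp point. The pads swing forward as they close: fully open they stand 13 mm farther back than shut.
Start: joints at [-81.795, 24.895, 1.432, 90.138, -0.665, 64.973, -4.303], TCP at [0.152, 0.606, 0.231] pointing down, gripper open.
Joint ranges: [-149.89, 149.89], [-25.12, 119.58], [-72.63, 75.52], [4.76, 147.25], [-75.54, 255.54], [6.69, 114.76], [-157.13, 157.13]. Speed limits (degrees/s): [127.2, 127.2, 172.46, 172.46, 180, 180, 180].

INTERFACE

Orientations are given as a 3x3 rotation matrix whose columns are the frame's x, y, z axes.
In Python, from rig import r gives the robot as it stands. The module is installed in compiled form; this text tells all that it offers.
- The arm moves only by the shell command python3 -m crank 'ROWS' [FORCE]. ROWS is JSON, a list of rows, each a list of 7 numbers: the turn, a rotation vector about the tool's x, y, z in rad, then the shift along the tool's x, y, z in mm, then the opening, from 0 (shut) to 1 (fully open). In form: [[ax, ay, az, dx, dy, dz, claw], ...]. A call has 1 to 8 rows; each row shifts and turns the pose as measured when the row begins, along the tool's axes as they then stand; what a row does not reach is not made up. A row lasts 1/10 s, in which the tool goes at most 50 mm and 8.59 degrees, less where a joint would pass 70% of its speed; a pose out of reach is approached as far as the arm can. A call with a gripper value outside its range is refused whole. The fingers move at their own pace and stop on an object; FORCE is the grip in N (left out, the last holds). Time passes only in rows, so rows that do not move let the fingers close. It gives the time, the measured TCP pose, the force and the opening at its end, in the units of the state.
- r.read_state(): the state, without advancing time (a new reading comes with each control period).
- r.read_camera(name): name is "scene" or "side" or "wrist"; returns the picture (480x640x3 uint8, blue, green, red); there is no depth.
- r.calibration(name): a dict with "fx", "fy", "cx", "cy" (pixels), "R" (3x3) and "t" (3): a world point X has camera coordinates R X + t; the wrist camera has in their place "tool_from_camera" (4x4, takes a point from camera to tool coordinates, whose origin is the TCP and whose axes are the tool frame's). Camera axes: x right, y down, z forward; pixel columns grow to the right and rows downward; lengths in m; the calibration is good to about 2 mm. A picture is of the moment at which its call begins: read the wrist's pose just before it. calibration takes no time and is no camera call.
- r.job_done(): hands the job in, once; it reports no verdict.
The state is a dict: "time_s": time; "q": joint angles; "qd": joint speeds; "tau": joint torques, N m; "eef_pos": TCP position; "ee_rot": TCP orientation; "contact_force": force on the tool from outside, world axes, zero at the start; "wrist_torque": the same for the moment, N m; "opening": finger opening in m.
Only numpy, scipy, OpenCV 4.12 (cv2) and the standard library are available. Lean on these libraries where they do the work, as an engineer would, in place of code of your own. Each camera call takes 0.05 s, during which the arm holds its last target. There are 200 camera calls.

TASK

Move the red-capped sample pot off the tile stack and stand it on the cork mat. Then push the top tile sideways off the stack onto the grey stage, sliding it flat, without gripping or lifting it or shifting the two tiles below, and press it home against the rubber stop with about 8 newtons for a second, never more than 15. Leave the tile flat and flush against the stop, the pot on the mat and everything else undisturbed.

Things in the scene. Friction and masses are not known exactly. Their poses are not given: they have to be found in the camera images.
- fixture: Fixed transfer fixture, 84 x 252 mm, dark steel base. Origin on its underside (bench height); axes: x across it, away from the robot, y along it to the robot's left, z up. The tile stack is centred at x = 0, y = +60 mm on its left part; lips round the lowest tile reach z = 16 mm. A 6 mm gap from y = +15 to +9 mm parts the stack from the stage. Tiles are slid along -y.
- stage (a point): Middle of the grey stage's top (fixture x = 0, y = -63 mm, z = 25 mm: 1 mm below the top tile's underside in the stack). Stage: fixture y = +9 to -135 mm, between two rails 70 mm apart, 3.5 mm above it (top z = 28.5 mm), ends flared. A bent-wire spring at the +x rail (y = -30 to -86 mm) presses the tile on the other rail: 1 to 3 N of drag.
- tile_top: Top tile of the stack: glazed white ceramic test tile with six blue rings, 64 mm (x) x 90 mm (y) x 8 mm thick, about 0.11 kg. Origin: centre of its underside; its y axis lies along the fixture's y to within 0.03 rad. On the stack its underside is at fixture z = 26 mm, its top at 34 mm.
- tile_mid: Second tile, just below the top one, same size, loose; origin at the centre of its underside. Must not be shifted.
- tile_low: Lowest tile, same size; origin at the centre of its underside. Must not be shifted.
- sample_pot: Sample pot with red screw cap standing on the top tile: 57 mm high, body 41 mm diameter up to 44 mm, cap 46 mm diameter above; about 0.06 kg. Origin: centre of its underside, z up.
- fence: Stop: aluminium cross bar, 66 x 14 mm, top z = 36 mm, black thumb screw to z = 45 mm, clamped anywhere along the stage. Origin: its face towards the stack, at stage height; axes as the fixture's. Two pins carry a black rubber pad, 56 mm wide, 9 mm high; its front (stop_face) stands 5 to 19 mm ahead (+y) of the origin, screwed out differently each time and not measured. It yields 1 mm per 8 N.
- cork_mat: Round cork mat fixed on the bench behind the fixture, 90 mm diameter, 6 mm thick (top at z = 6 mm). Origin: centre of its underside.
- media_bottle: Bystander: clear bottle with blue cap, 69 mm diameter, 129 mm high; origin at the centre of its underside.
- vial_d: Bystander: small vial with orange cap, 25 mm diameter, 60 mm high; origin at the centre of its underside.
- timer: Bystander: small black timer, 34 x 72 x 59 mm; origin at the centre of its underside.

How it is judged:
By the outcome, as a careful person would: the job done as asked, in the order asked, and still so for the second after the job is handed in, with the robot touching nothing.
It also fails if it takes over 67 s, if anything falls off the work surface, if the arm or the gripper's body presses on something with over 40 N, if the wrist force passes 120 N, or if a joint passes its speed limit or range.

## Working session

There is one attempt and no reset: what is moved stays moved. The work goes in short steps, Python scripts to look and compute and a shell command to move; the robot and the scene stay as the last step left them, time stands still between calls to the robot, and variables do not carry over. Pictures are saved under pics/ and viewed, about 8 in all and at most 12, crops included, and the job is handed in when it is done.

```bash
mkdir -p pics; cat > h.py <<'E'
import numpy as np, cv2
from rig import r
def snap(n,f=None):
    im=np.array(r.read_camera(n)); 
    if f: cv2.imwrite('pics/'+f,im)
    return im
def ray(n,u,v,st=None):
    c=r.calibration(n); d=np.array([(u-c['cx'])/c['fx'],(v-c['cy'])/c['fy'],1])
    if n=='wrist':
        T=np.array(c['tool_from_camera']); R=np.array(st['ee_rot']); p=np.array(st['eef_pos'])
        return R@T[:3,3]+p, R@T[:3,:3]@d
    R=np.array(c['R']); return -R.T@np.array(c['t']), R.T@d
def onz(n,u,v,z,st=None):
    o,d=ray(n,u,v,st); return o+d*(z-o[2])/d[2]
E
python3 - <<'E'
from h import *
s=r.read_state(); print({k:np.round(v,3).tolist() for k,v in s.items()})
snap('scene','s1.png');snap('side','d1.png')
for n in('scene','side','wrist'):print(n,{k:np.round(v,3).tolist() for k,v in r.calibration(n).items()})
a=cv2.imread('pics/s1.png');b=cv2.imread('pics/d1.png')
E
```

```text
{'time_s': 0.0, 'q': [-81.796, 24.935, 1.432, 90.191, -0.665, 64.973, -4.302], 'qd': [-0.066, -0.026, 0.079, 0.085, -0.027, -0.008, 0.017], 'tau': [0.001, -67.045, 1.025, -31.621, 0.015, 0.012, -0.0], 'eef_pos': [0.152, 0.606, 0.231], 'ee_rot': [[0.243, 0.97, -0.0], [0.97, -0.243, -0.002], [-0.002, 0.0, -1.0]], 'contact_force': [-0.047, -0.101, 0.075], 'wrist_torque': [-0.014, -0.008, 0.021], 'opening': 0.085}
scene {'fx': 478.6, 'fy': 478.6, 'cx': 320.896, 'cy': 240.131, 'R': [[0.479, -0.878, 0.006], [-0.499, -0.278, -0.821], [0.722, 0.39, -0.571]], 't': [-0.379, 0.242, 0.88]}
side {'fx': 492.576, 'fy': 492.576, 'cx': 305.16, 'cy': 246.605, 'R': [[0.69, -0.724, -0.008], [-0.409, -0.381, -0.829], [0.597, 0.575, -0.559]], 't': [-0.458, 0.196, 0.91]}
wrist {'fx': 368.595, 'fy': 368.595, 'cx': 314.477, 'cy': 238.186, 'tool_from_camera': [[1.0, 0.001, 0.0, -0.0], [-0.001, 0.949, 0.315, -0.081], [-0.0, -0.315, 0.949, -0.143], [0.0, 0.0, 0.0, 1.0]]}
```

View pics/s1.png

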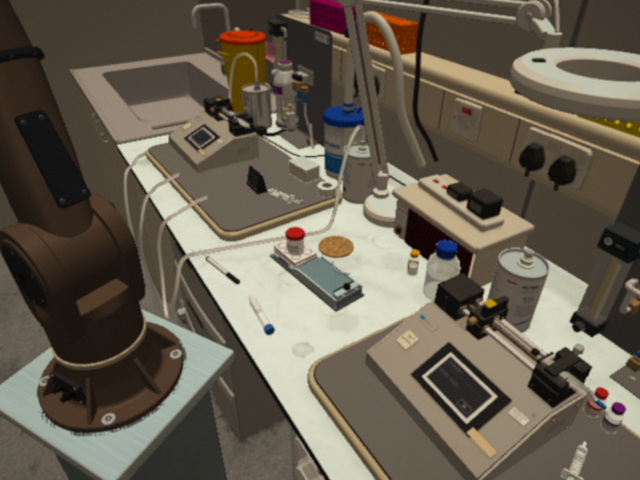

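View pics/d1.png

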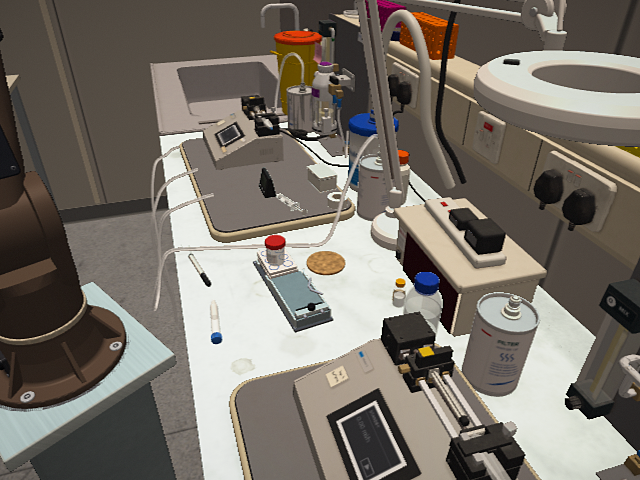

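The scene view shows the pot's red cap at about (295,233), the cork mat at (336,246) and the fixture from (275,255) to (362,295). The side view has the cap at (275,242), the mat at (326,263) and the fixture end at (330,320).

```bash
python3 - <<'E'
from h import *
for n,f,box in(('scene','s1.png',(260,215,130,110)),('side','d1.png',(240,225,120,120))):
    im=cv2.imread('pics/'+f);hsv=cv2.cvtColor(im,cv2.COLOR_BGR2HSV)
    x,y,w,h=box
    for nm,lo,hi,z in(('cap',(0,150,80),(8,255,255),.085),('cork',(8,90,80),(22,255,255),.006)):
        m=cv2.inRange(hsv,lo,hi);k=np.zeros_like(m);k[y:y+h,x:x+w]=m[y:y+h,x:x+w]
        _,_,st,ce=cv2.connectedComponentsWithStats(k);i=1+np.argmax(st[1:,4])
        print(n,nm,st[i],ce[i],onz(n,*ce[i],z).round(4))
a=cv2.imread('pics/s1.png')[215:325,255:385];b=cv2.imread('pics/d1.png')[225:345,240:370]
cv2.imwrite('pics/c1.png',np.hstack([cv2.resize(a,(400,338),interpolation=2),cv2.resize(b,(366,338),interpolation=2)]))
E
```

```text
scene cap [286 227  18  13 181] [294.67955801 233.38121547] [ 0.4438 -0.1202  0.085 ]
scene cork [319 236  35  21 584] [335.61643836 246.13013699] [ 0.544  -0.1771  0.006 ]
side cap [265 235  20  15 235] [274.63829787 241.77446809] [ 0.4442 -0.1197  0.085 ]
side cork [307 251  38  24 703] [325.41678521 262.19914651] [ 0.5453 -0.1773  0.006 ]
```

View pics/c1.png

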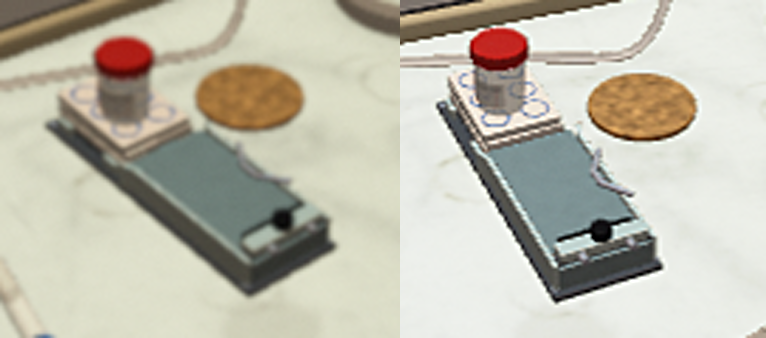

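The crop shows the stack with the pot at the left end of the fixture. The fence with its black thumb screw is near the far end, and the spring is on the +x rail. Fixture base corners in the crop are at about (45,127), (250,296) and (335,247) in the scene half.

```bash
python3 - <<'E'
from h import *
S=[(45,127),(250,296),(335,247)];D=[(37,107),(155,302),(262,267)]
for n,P,o,k in(('scene',S,(255,215),3.077),('side',D,(240,225),2.815)):
    w=[onz(n,o[0]+p[0]/k,o[1]+p[1]/k,0)[:2] for p in P]; a,b,c=w
    d=a-b;th=np.degrees(np.arctan2(d[1],d[0])); mid=(a+c)/2
    print(n,np.round(w,4).tolist(),'len',np.linalg.norm(d),np.linalg.norm(c-b),'ydir',th,'centre',mid)
E
```

```text
scene [[0.4347, -0.0514], [0.3407, -0.2831], [0.4156, -0.3134]] len 0.2500044523411012 0.08077248700333174 ydir 67.90894903727978 centre [ 0.42514664 -0.18238574]
side [[0.4351, -0.0518], [0.3392, -0.2827], [0.4158, -0.313]] len 0.2500152440171937 0.08243868816199101 ydir 67.43728387574238 centre [ 0.42546812 -0.18239783]
```

```bash
python3 -m crank '[[0,0,0,-39,28,0,1],[0,0,0,-39,28,0,1],[0,0,0,-39,28,0,1],[0,0,0,-39,28,0,1],[0,0,0,-39,28,0,1],[0,0,0,-39,28,0,1],[0,0,0,-39,28,0,1],[0,0,0,-39,28,0,1]]' 30; python3 -c "
from h import *
print(np.round(r.read_state()['q'],1))"
```

```text
time_s: 0.9
eef_pos: [0.2936, 0.2404, 0.2268]
ee_rot: [[0.234, 0.972, -0.004], [0.972, -0.234, -0.003], [-0.004, -0.003, -1.0]]
contact_force: [1.7, 0.8, -0.1]
opening: 0.0856
[-57.5   1.6  10.5 122.1  -0.4  56.6  29.7]
```

```bash
python3 -m crank '[[0,0,0,-39,28,0,1],[0,0,0,-39,28,0,1],[0,0,0,-39,28,0,1],[0,0,0,-39,28,0,1],[0,0,0,-39,28,0,1],[0,0,0,-39,28,0,1],[0,0,0,-39,28,0,1],[0,0,0,-39,28,0,1]]'; python3 -m crank '[[0,0,-0.14,0,0,0,1],[0,0,-0.14,0,0,0,1],[0,0,-0.14,0,0,0,1],[0,0,-0.14,0,0,0,1],[0,0,-0.14,0,0,0,1],[0,0,-0.14,0,0,0,1],[0,0,-0.14,0,0,0,1],[0,0,-0.14,0,0,0,1]]'; python3 -c "
from h import *
s=r.read_state()
print(np.round(s['q'],1),np.round(s['eef_pos'],4)); R=np.array(s['ee_rot']);print(np.degrees(np.arctan2(R[1,0],R[0,0])))
d=np.array([.444,-.120,.2])-s['eef_pos'];print(R.T@d*1e3)"
```

```text
time_s: 1.7
eef_pos: [0.4399, -0.1311, 0.2278]
ee_rot: [[0.231, 0.973, -0.0], [0.973, -0.231, 0.0], [0.0, -0.001, -1.0]]
contact_force: [2.0, 0.9, -0.3]
opening: 0.0853
time_s: 2.5
eef_pos: [0.4396, -0.1393, 0.2258]
ee_rot: [[-0.782, 0.623, -0.005], [0.623, 0.782, -0.005], [0.001, -0.007, -1.0]]
contact_force: [-0.2, 0.3, -1.3]
opening: 0.0853
[ -6.8   9.8  20.4 113.6  -3.6  57.5 156.7] [ 0.4396 -0.1393  0.2258]
141.46809746358193
[ 8.52700735 18.06167233 25.6275789 ]
```

```bash
python3 - <<'E'
from h import *
import json
s=r.read_state(); snap('wrist','w1.png'); json.dump({k:np.array(s[k]).tolist() for k in('eef_pos','ee_rot')},open('w1.json','w'))
E
```

```text
(no output)
```

View pics/w1.png

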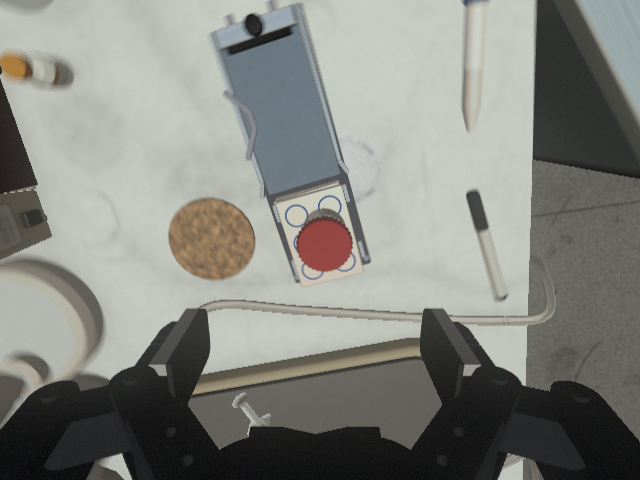

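The wrist view shows the cap at about (326,245) and the cork mat at (211,238). The top tile's corners are near (274,198), (342,183), (367,274) and (300,288), and the rubber pad's front edge runs from about (231,54) to (292,34).

```bash
python3 - <<'E'
from h import *
import json
st=json.load(open('w1.json'));im=cv2.imread('pics/w1.png');hsv=cv2.cvtColor(im,cv2.COLOR_BGR2HSV)
m=cv2.inRange(hsv,(0,150,80),(8,255,255))|cv2.inRange(hsv,(174,150,80),(180,255,255))
(c,rad)=cv2.minEnclosingCircle(max(cv2.findContours(m,0,2)[0],key=cv2.contourArea))
print('cap',c,rad,onz('wrist',*c,.091,st).round(4))
m=cv2.inRange(hsv,(8,90,60),(22,255,255));m[:,:140]=0;m[:,280:]=0
k=max(cv2.findContours(m,0,2)[0],key=cv2.contourArea);e=cv2.fitEllipse(k);print('cork',e,onz('wrist',*e[0],.006,st).round(4))
T=[onz('wrist',*p,.034,st)[:2] for p in((274,198),(342,183),(367,274),(300,288))]
print('tile',np.round(T,4).tolist(),np.mean(T,0));
for a,b in((0,3),(1,2)):d=T[b]-T[a];print(np.degrees(np.arctan2(d[1],d[0])),np.linalg.norm(d))
d=T[0]-T[1];print('x',np.degrees(np.arctan2(d[1],d[0])),np.linalg.norm(d))
for p in((231,54),(292,34)):print('pad',onz('wrist',*p,.034,st).round(4))
# rails lines: left outer (211,36)->(267,196)?, right (301,5)->(347,170)
for p in((301,5),(346,165)):print('rail',onz('wrist',*p,.0285,st).round(4))
E
python3 -m crank '[[0,0,0.14,8,18,10,1],[0,0,0.14,0,0,0,1]]'
python3 -m crank '[[0,0,0,0,0,0,1]]'
```

```text
time_s: 2.75
eef_pos: [0.4435, -0.1207, 0.2154]
ee_rot: [[-0.575, 0.818, -0.005], [0.818, 0.575, -0.003], [0.0, -0.005, -1.0]]
contact_force: [-0.4, -0.4, 0.3]
opening: 0.0857
time_s: 2.85
eef_pos: [0.4433, -0.121, 0.2152]
ee_rot: [[-0.571, 0.821, -0.005], [0.821, 0.571, -0.003], [0.001, -0.006, -1.0]]
contact_force: [-0.2, -0.1, 0.6]
opening: 0.0851Traceback (most recent call last):
  File "<stdin>", line 5, in <module>
ValueError: max() iterable argument is empty
```

```bash
python3 - <<'E'
from h import *
import json
st=json.load(open('w1.json'));im=cv2.imread('pics/w1.png');hsv=cv2.cvtColor(im,cv2.COLOR_BGR2HSV)
print(hsv[245,326],hsv[238,211])
h=hsv[245,326].astype(int)
d=np.abs(hsv.astype(int)-h);m=((np.minimum(d[...,0],180-d[...,0])<8)&(hsv[...,1]>120)&(hsv[...,2]>80)).astype(np.uint8)
(c,rad)=cv2.minEnclosingCircle(max(cv2.findContours(m,0,2)[0],key=cv2.contourArea))
print('cap',c,rad,onz('wrist',*c,.091,st).round(4))
m=cv2.inRange(hsv,(8,70,50),(25,255,255));m[:,:140]=0;m[:,280:]=0;m[320:]=0
k=max(cv2.findContours(m,0,2)[0],key=cv2.contourArea);e=cv2.minEnclosingCircle(k);print('cork',e,onz('wrist',*e[0],.006,st).round(4))
T=[onz('wrist',*p,.034,st)[:2] for p in((274,198),(342,183),(367,274),(300,288))]
print('tile',np.round(T,4).tolist(),np.mean(T,0));
for a,b in((0,3),(1,2)):d=T[b]-T[a];print(np.degrees(np.arctan2(d[1],d[0])),np.linalg.norm(d))
d=T[0]-T[1];print('x',np.degrees(np.arctan2(d[1],d[0])),np.linalg.norm(d))
for p in((231,54),(292,34)):print('pad',onz('wrist',*p,.034,st).round(4))
for p in((301,5),(346,165)):print('rail',onz('wrist',*p,.0285,st).round(4))
E
```

```text
[  1 139 149] [ 16  96 148]
cap (324.01409912109375, 245.24647521972656) 27.042911529541016 [ 0.4432 -0.1221  0.091 ]
cork ((211.23529052734375, 238.41175842285156), 43.086082458496094) [ 0.5464 -0.1764  0.006 ]
tile [[0.4619, -0.1708], [0.4043, -0.1428], [0.4395, -0.0556], [0.5009, -0.085]] [ 0.45162218 -0.11356032]
65.57677003121134 0.09425654463620044
68.04312332794659 0.09403061601797125
x -25.97719932793433 0.06405786196902298
pad [ 0.4115 -0.2846  0.034 ]
pad [ 0.3628 -0.2647  0.034 ]
rail [ 0.3433 -0.2772  0.0285]
rail [ 0.3917 -0.1527  0.0285]
```

```bash
python3 -m crank '[[0,0,0,0,0,38,1],[0,0,0,0,0,38,1],[0,0,0,0,0,38,1],[0,0,0,0,0,30,1],[0,0,0,0,0,12,1],[0,0,0,0,0,0,1]]' 30;  python3 -m crank '[[0,0,0,0,0,0,0],[0,0,0,0,0,0,0],[0,0,0,0,0,0,0],[0,0,0,0,0,0,0],[0,0,0,0,0,0,0],[0,0,0,0,0,0,0]]' 30
```

```text
time_s: 3.45
eef_pos: [0.4449, -0.1233, 0.0556]
ee_rot: [[-0.582, 0.813, 0.0], [0.813, 0.582, -0.006], [-0.005, -0.004, -1.0]]
contact_force: [0.3, -0.4, -0.1]
opening: 0.0851
time_s: 4.05
eef_pos: [0.4472, -0.1239, 0.0591]
ee_rot: [[-0.585, 0.811, 0.006], [0.811, 0.585, -0.007], [-0.009, 0.0, -1.0]]
contact_force: [0.7, 1.5, -0.4]
opening: 0.045
```

```bash
python3 -m crank '[[0,0,0,0,0,-5,0],[0,0,0,0,0,-20,0],[0,0,0,0,0,-30,0],[0,0,0,0,0,-30,0],[0,0,0,0,0,0,0]]'; python3 - <<'E'
from h import *
s=r.read_state();R=np.array(s['ee_rot']);print(R.T@(np.array([.546,-.1765,s['eef_pos'][2]])-s['eef_pos'])*1e3)
im=snap('side');cv2.imwrite('pics/e1.png',cv2.resize(im[150:350,180:420],(720,600)))
E
```

```text
time_s: 4.55
eef_pos: [0.4458, -0.1235, 0.1478]
ee_rot: [[-0.584, 0.812, 0.003], [0.811, 0.584, -0.008], [-0.008, -0.002, -1.0]]
contact_force: [1.3, -0.0, -1.1]
opening: 0.0451
[-101.51252337   50.34759565    0.75012775]
```

View pics/e1.png

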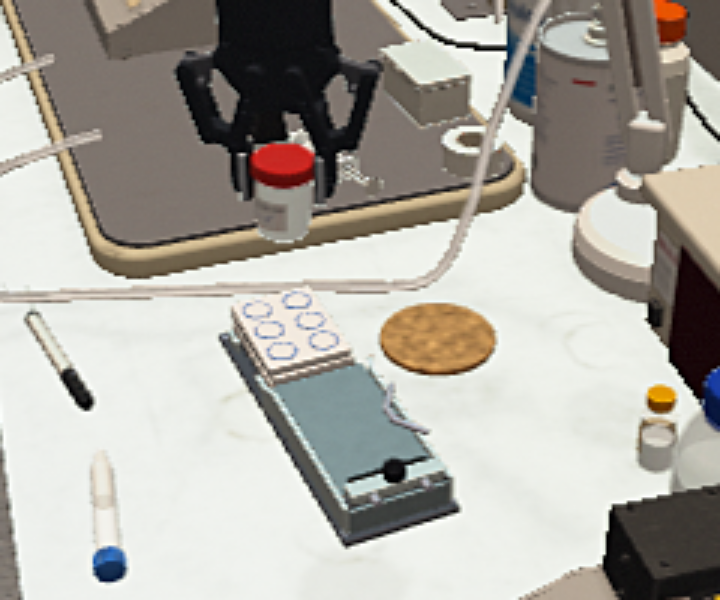

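The pot is held upright by its cap, clear of the stack, and the tiles look undisturbed; the mat is at (437,338) in the crop.

```bash
python3 -m crank '[[0,0,0,-25,12.5,0,0],[0,0,0,-25,12.5,0,0],[0,0,0,-25,12.5,0,0],[0,0,0,-25,12.5,0,0],[0,0,0,0,0,0,0]]';python3 -m crank '[[0,0,0,0,0,30,0],[0,0,0,0,0,30,0],[0,0,0,0,0,30,0],[0,0,0,0,0,16,0],[0,0,0,0,0,0,0],[0,0,0,0,0,0,0]]'
```

```text
time_s: 5.1
eef_pos: [0.5444, -0.1751, 0.1428]
ee_rot: [[-0.586, 0.81, -0.003], [0.81, 0.586, -0.005], [-0.002, -0.006, -1.0]]
contact_force: [0.4, 0.2, -0.3]
opening: 0.0451
time_s: 5.7
eef_pos: [0.5401, -0.1749, 0.0295]
ee_rot: [[-0.585, 0.811, -0.009], [0.811, 0.585, -0.004], [0.002, -0.01, -1.0]]
contact_force: [-0.4, -0.1, 6.4]
opening: 0.045
```

```bash
python3 -m crank '[[0,0,0,0,0,0,0.72],[0,0,0,0,0,0,0.72],[0,0,0,0,0,0,0.72],[0,0,0,0,0,0,0.72],[0,0,0,0,0,0,0.72]]';python3 -m crank '[[0,0,0,0,0,-10,0.72],[0,0,0,0,0,-30,0.72],[0,0,0,0,0,-40,0.72],[0,0,0,0,0,-40,0.72],[0,0,0,0,0,-30,0.72]]'; python3 - <<'E'
from h import *
im=snap('side');cv2.imwrite('pics/e2.png',cv2.resize(im[200:350,220:370],(600,600)))
E
```

```text
time_s: 6.2
eef_pos: [0.541, -0.1746, 0.0326]
ee_rot: [[-0.586, 0.81, -0.006], [0.81, 0.586, -0.004], [0.0, -0.007, -1.0]]
contact_force: [0.1, -0.2, 1.1]
opening: 0.0616
time_s: 6.7
eef_pos: [0.5389, -0.1734, 0.1863]
ee_rot: [[-0.585, 0.811, -0.014], [0.811, 0.585, -0.003], [0.006, -0.013, -1.0]]
contact_force: [0.5, 0.1, 0.1]
opening: 0.0615
```

View pics/e2.png

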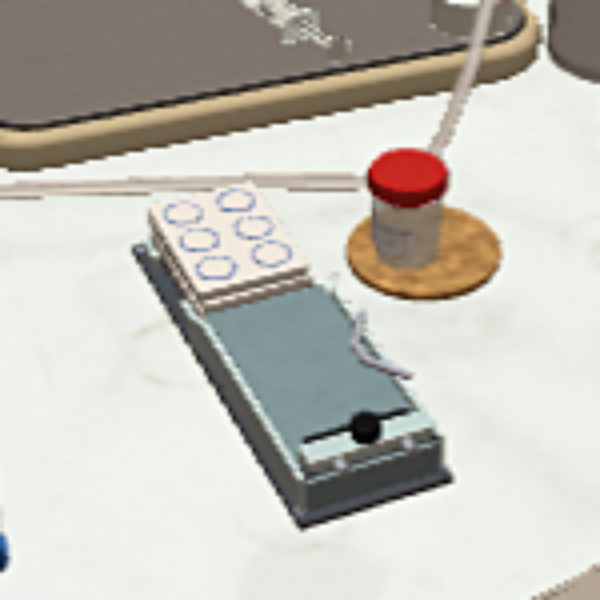

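The pot now stands upright on the cork mat, well inside its edge, and the tiles are unmoved. The top tile's corners in the crop are near (148,205), (252,183), (310,270) and (206,292).

```bash
python3 -m crank '[[0,0,0.14,0,0,0,0],[0,0,0.14,0,0,0,0],[0,0,0.14,0,0,0,0],[0,0,0.14,0,0,0,0],[0,0,0.14,0,0,0,0],[0,0,0.14,0,0,0,0],[0,0,0.14,0,0,0,0],[0,0,0.14,0,0,0,0]]';python3 -m crank '[[0,0,0.14,0,0,0,0],[0,0,0.14,0,0,0,0],[0,0,0.14,0,0,0,0],[0,0,0.14,0,0,0,0],[0,0,0.14,0,0,0,0],[0,0,0.14,0,0,0,0],[0,0,0.14,0,0,0,0],[0,0,0.14,0,0,0,0]]'; python3 - <<'E'
from h import *
P=np.array([(148,205),(252,183),(310,270),(206,292)])/4+[220,200]
T=np.array([onz('side',*p,.034)[:2] for p in P]);print(T.round(4),T.mean(0).round(4))
for a,b in((3,0),(2,1)):d=T[b]-T[a];print(np.degrees(np.arctan2(d[1],d[0])),np.linalg.norm(d))
s=r.read_state();R=np.array(s['ee_rot']);az=np.degrees(np.arctan2(R[1,0],R[0,0]));print(az,np.round(s['q'],1),R.round(3).tolist())
# goal: above, behind +y edge
g=np.array([.4253,-.1824])+.125*np.array([.379,.925]);print(g,R.T@(np.array([*g,.18])-s['eef_pos'])*1e3)
E
```

```text
time_s: 7.55
eef_pos: [0.5422, -0.1751, 0.1996]
ee_rot: [[0.513, 0.858, 0.003], [0.858, -0.513, -0.003], [-0.001, 0.004, -1.0]]
contact_force: [-0.2, 0.8, 0.3]
opening: -0.0001
time_s: 8.35
eef_pos: [0.5415, -0.1741, 0.2038]
ee_rot: [[0.991, -0.135, 0.007], [-0.135, -0.991, 0.001], [0.007, -0.002, -1.0]]
contact_force: [0.1, 0.5, -0.4]
opening: 0.0001
[[ 0.4417 -0.0609]
 [ 0.4977 -0.0881]
 [ 0.4601 -0.1717]
 [ 0.4081 -0.145 ]] [ 0.4519 -0.1164]
68.205895149953 0.09050102602844544
65.79865823027124 0.09165570817376863
-7.772255791855231 [-26.   28.8  56.7 103.6 -27.4  62.2  32.8] [[0.991, -0.135, 0.007], [-0.135, -0.991, 0.001], [0.007, -0.002, -1.0]]
[ 0.472675 -0.066775] [-82.84689364 -96.98280529  23.34099839]
```

Both views agree on the tile centre, about (0.452,-0.1165). That makes the fixture origin about (0.429,-0.1735), with its y axis at about 67.6°.

```bash
python3 -m crank '[[0,0,0.128,0,0,0,0],[0,0,0.128,0,0,0,0],[0,0,0,0,0,0,0]]'; cat > g.py <<'E'
from h import *
import sys
O=np.array([.429,-.1735]);a=np.radians(67.6);fy=np.array([np.cos(a),np.sin(a)]);fx=np.array([fy[1],-fy[0]])
def rep(y,z,x=0):
    s=r.read_state();R=np.array(s['ee_rot']);p=np.array(s['eef_pos']);d=p[:2]-O
    # desired frame: x=fx, y=-fy, z down
    W=np.column_stack([[*fx,0],[*-fy,0],[0,0,-1]])
    from scipy.spatial.transform import Rotation as Q
    rv=Q.from_matrix(R.T@W).as_rotvec()
    g=O+fx*x+fy*y;f=np.array(s['contact_force'])
    print('t',round(s['time_s'],2),'fix xyz mm',np.round([d@fx*1e3,d@fy*1e3,p[2]*1e3],1),'turn',rv.round(3),'shift',(R.T@(np.array([*g,z])-p)*1e3).round(1),'F fx,fy,z',np.round([f[:2]@fx,f[:2]@fy,f[2]],1))
if __name__=='__main__': rep(*map(float,sys.argv[1:]))
E
python3 g.py .130 .1
```

```text
time_s: 8.65
eef_pos: [0.5414, -0.1733, 0.2049]
ee_rot: [[0.919, -0.394, 0.008], [-0.394, -0.919, 0.002], [0.007, -0.005, -1.0]]
contact_force: [-0.6, -0.5, -0.2]
opening: 0.0003
t 8.65 fix xyz mm [103.8  43.  204.9] turn [-0.005 -0.007 -0.014] shift [-105.7  -85.   104.7] F fx,fy,z [-0.4 -0.7 -0.2]
```

```bash
python3 -m crank '[[-0.005,-0.007,-0.014,-26,-21,0,0],[0,0,0,-27,-21,0,0],[0,0,0,-27,-22,0,0],[0,0,0,-26,-21,20,0],[0,0,0,0,0,30,0],[0,0,0,0,0,30,0],[0,0,0,0,0,25,0],[0,0,0,0,0,0,0]]'; python3 - <<'E'
from g import *
import json
rep(.130,.0295)
s=r.read_state(); snap('wrist','w2.png'); json.dump({k:np.array(s[k]).tolist() for k in('eef_pos','ee_rot')},open('w2.json','w'))
E
```

```text
time_s: 9.45
eef_pos: [0.4743, -0.0474, 0.099]
ee_rot: [[0.939, -0.343, 0.004], [-0.343, -0.939, 0.004], [0.002, -0.005, -1.0]]
contact_force: [0.8, -0.5, -0.1]
opening: -0.0001
t 9.45 fix xyz mm [ -6.2 133.9  99. ] turn [-0.005 -0.002  0.041] shift [ 5.9  4.4 69.5] F fx,fy,z [ 1.  -0.2 -0.1]
```

View pics/w2.png

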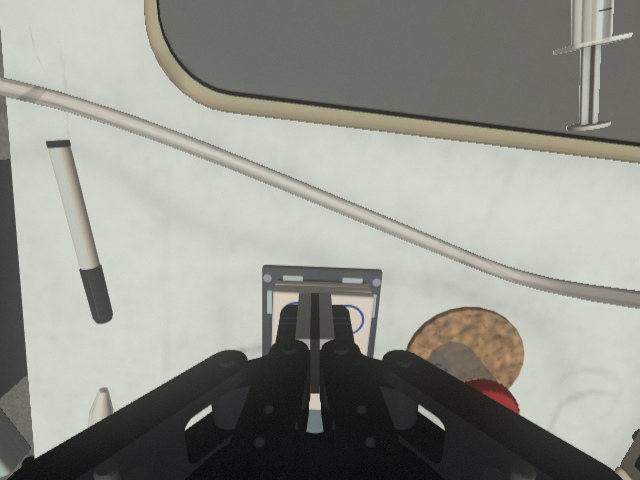

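The wrist view shows the base's +y corners at (263,266) and (382,269), and the tile's +y edge along row 292 or so, from x≈272 to 379. The shut fingers stand just behind it, centred on x≈315.

```bash
python3 - <<'E'
from g import *
import json
st=json.load(open('w2.json'))
for n,p,z in(('base',(263,266),.0),('base',(382,269),.0),('edge',(272,292),.034),('edge',(378,293),.034),('lip',(275,283),.016),('lip',(379,285),.016)):
    w=onz('wrist',*p,z,st);d=w[:2]-O;print(n,w.round(4),'fix',(d@fx*1e3).round(1),(d@fy*1e3).round(1))
im=cv2.imread('pics/w2.png')[255:330,250:395];print(im[:,40,:].mean(1).astype(int).tolist());print(im[60-5,:,:].mean(1).astype(int).tolist())
E
```

```text
base [ 0.433  -0.0537  0.    ] fix -42.0 112.3
base [ 0.5117 -0.0849  0.    ] fix 42.7 113.4
edge [ 0.4411 -0.0604  0.034 ] fix -31.9 109.2
edge [ 0.5031 -0.0838  0.034 ] fix 34.4 111.2
lip [ 0.4403 -0.0625  0.016 ] fix -31.8 107.0
lip [ 0.5057 -0.088   0.016 ] fix 38.3 108.3
[197, 199, 199, 198, 199, 200, 199, 200, 201, 201, 174, 70, 80, 88, 91, 94, 95, 92, 92, 94, 125, 169, 178, 178, 175, 152, 99, 98, 107, 126, 117, 97, 96, 96, 94, 97, 105, 140, 175, 192, 200, 202, 201, 199, 200, 201, 201, 180, 115, 86, 51, 52, 49, 52, 52, 50, 51, 49, 48, 49, 52, 49, 53, 57, 49, 44, 47, 49, 57, 49, 46, 48, 43, 46, 47]
[204, 205, 205, 205, 205, 205, 206, 206, 205, 206, 207, 204, 110, 85, 90, 91, 88, 171, 177, 175, 176, 163, 133, 181, 200, 199, 201, 201, 200, 201, 196, 96, 53, 53, 53, 55, 52, 52, 49, 49, 50, 51, 51, 50, 52, 52, 47, 58, 79, 79, 78, 81, 77, 77, 81, 79, 79, 79, 79, 78, 69, 47, 49, 44, 45, 44, 46, 46, 49, 69, 78, 79, 77, 78, 77, 77, 77, 79, 79, 80, 79, 77, 59, 48, 48, 48, 47, 47, 50, 51, 51, 49, 48, 51, 51, 51, 49, 52, 103, 201, 199, 201, 199, 200, 201, 199, 195, 152, 112, 99, 136, 187, 201, 200, 201, 199, 202, 201, 200, 202, 202, 189, 169, 176, 170, 97, 86, 88, 150, 204, 204, 203, 202, 202, 201, 201, 200, 200, 201, 201, 201, 201, 201, 203, 204]
```

```bash
sed -i 's/O=np.array(\[.429,-.1735\]);a=np.radians(67.6)/O=np.array([.4297,-.1722]);a=np.radians(68.2)/' g.py; python3 g.py .132 .0295; 
```

```text
t 9.5 fix xyz mm [ -4.  132.3 100.4] turn [-0.005 -0.004  0.029] shift [ 3.8  0.8 70.9] F fx,fy,z [-0.2 -0.   0.5]
```

```bash
python3 -m crank '[[-0.005,-0.002,0.03,5,2,20,0],[0,0,0,0,0,25,0],[0,0,0,0,0,15,0],[0,0,0,0,0,0,0],[0,0,0,0,0,0,0]]'; python3 g.py .132 .0295
```

```text
time_s: 10.0
eef_pos: [0.4854, -0.0529, 0.0462]
ee_rot: [[0.931, -0.366, 0.012], [-0.366, -0.931, 0.001], [0.011, -0.005, -1.0]]
contact_force: [0.3, 0.8, 0.0]
opening: -0.0003
t 10.0 fix xyz mm [  7.4 131.4  46.2] turn [-0.005 -0.011  0.006] shift [-7.6 -0.5 16.6] F fx,fy,z [-0.   0.8  0. ]
```

```bash
python3 -m crank '[[-0.005,-0.011,0.006,-7,0,10,0],[0,0,0,0,0,6,0],[0,0,0,0,0,0,0]]'; python3 g.py .132 .0295
```

```text
time_s: 10.3
eef_pos: [0.4805, -0.0499, 0.0317]
ee_rot: [[0.929, -0.37, 0.003], [-0.37, -0.929, 0.001], [0.003, -0.002, -1.0]]
contact_force: [0.6, -1.5, 0.6]
opening: 0.0002
t 10.3 fix xyz mm [  1.7 132.4  31.7] turn [-0.002 -0.003  0.002] shift [-1.7  0.4  2.2] F fx,fy,z [ 1.1 -1.1  0.6]
```

```bash
python3 -m crank '[[0,-0.003,0,-1.5,4,2,0],[0,0,0,0,4,0,0]]'; python3 g.py .11 .0295; python3 -m crank '[[0,0,0,0,3,0,0],[0,0,0,0,3,0,0]]';python3 g.py .11 .0295
```

```text
time_s: 10.5
eef_pos: [0.476, -0.0567, 0.0297]
ee_rot: [[0.93, -0.369, 0.001], [-0.369, -0.93, 0.003], [-0.0, -0.003, -1.0]]
contact_force: [-1.1, 0.2, -0.3]
opening: 0.0001
t 10.5 fix xyz mm [1.000e-01 1.245e+02 2.970e+01] turn [-0.003  0.     0.003] shift [-0.2 14.5  0.2] F fx,fy,z [-1.1 -0.2 -0.3]
time_s: 10.7
eef_pos: [0.4736, -0.0632, 0.0299]
ee_rot: [[0.929, -0.369, 0.001], [-0.369, -0.929, 0.002], [-0.0, -0.003, -1.0]]
contact_force: [0.0, 0.9, 0.4]
opening: 0.0003
t 10.7 fix xyz mm [  0.3 117.5  29.9] turn [-0.003  0.     0.002] shift [-0.3  7.5  0.4] F fx,fy,z [-0.3  0.8  0.4]
```

```bash
python3 -m crank '[[0,0,0,0,4,0.4,0],[0,0,0,0,4,0,0],[0,0,0,0,4,0,0],[0,0,0,0,4,0,0]]';python3 g.py .08 .0295;python3 -m crank '[[0,0,0,0,5,0,0],[0,0,0,0,5,0,0],[0,0,0,0,5,0,0]]';python3 g.py .08 .0295
```

```text
time_s: 11.1
eef_pos: [0.4673, -0.0793, 0.0296]
ee_rot: [[0.929, -0.369, 0.001], [-0.369, -0.929, 0.003], [0.0, -0.003, -1.0]]
contact_force: [0.1, 0.8, 1.2]
opening: 0.0001
t 11.1 fix xyz mm [  0.4 100.2  29.6] turn [-0.003 -0.     0.002] shift [-0.5 20.2  0.1] F fx,fy,z [-0.2  0.8  1.2]
time_s: 11.4
eef_pos: [0.4614, -0.0945, 0.0296]
ee_rot: [[0.929, -0.369, 0.001], [-0.369, -0.929, 0.003], [0.0, -0.003, -1.0]]
contact_force: [0.2, 0.4, -0.7]
opening: 0.0001
t 11.4 fix xyz mm [ 0.5 83.9 29.6] turn [-0.003 -0.     0.002] shift [-0.5  3.9  0.1] F fx,fy,z [ 0.   0.5 -0.7]
```

Motion is steady. I'll check that the tile moves while the ones below stay put.

```bash
python3 - <<'E'
from h import *
im=snap('side');cv2.imwrite('pics/e3.png',cv2.resize(im[200:350,220:370],(600,600),interpolation=cv2.INTER_CUBIC))
E
```

```text
(no output)
```

View pics/e3.png

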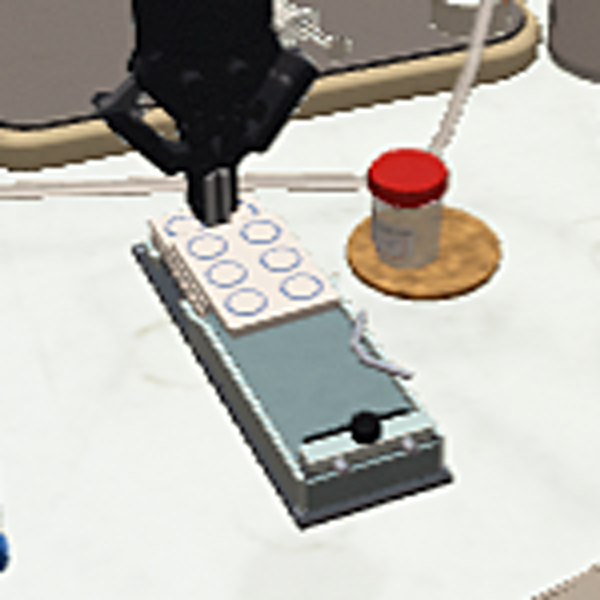

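The top tile is sliding straight between the rails, its front edge at about (285,325), and the tile below has stayed in place.

```bash
python3 -m crank '[[0,0,0,-0.5,5,0,0],[0,0,0,0,5,0,0],[0,0,0,0,5,0,0],[0,0,0,0,5,0,0]]';python3 g.py .03 .0295;python3 -m crank '[[0,0,0,0,5,0,0],[0,0,0,0,5,0,0],[0,0,0,0,5,0,0],[0,0,0,0,5,0,0]]';python3 g.py .03 .0295
```

```text
time_s: 11.85
eef_pos: [0.4526, -0.1147, 0.0296]
ee_rot: [[0.929, -0.37, 0.001], [-0.37, -0.929, 0.003], [0.0, -0.003, -1.0]]
contact_force: [0.6, 2.3, 0.9]
opening: -0.0
t 11.85 fix xyz mm [-0.  61.9 29.6] turn [-0.003 -0.     0.002] shift [-0.  31.9  0. ] F fx,fy,z [-0.3  2.4  0.9]
time_s: 12.25
eef_pos: [0.4449, -0.1336, 0.0296]
ee_rot: [[0.93, -0.369, 0.001], [-0.369, -0.93, 0.005], [-0.001, -0.005, -1.0]]
contact_force: [1.8, 2.7, 0.8]
opening: -0.0001
t 12.25 fix xyz mm [-0.2 41.5 29.6] turn [-0.005  0.001  0.003] shift [ 0.2 11.5  0. ] F fx,fy,z [0.7 3.2 0.8]
```

```bash
python3 -m crank '[[0,0,0,0,5,0,0],[0,0,0,0,5,0,0],[0,0,0,0,5,0,0],[0,0,0,0,4,0,0]]';python3 g.py .0 .0295;python3 -m crank '[[0,0,0,0,3,0,0],[0,0,0,0,3,0,0],[0,0,0,0,3,0,0]]';python3 g.py .0 .0295
```

```text
time_s: 12.65
eef_pos: [0.4366, -0.1533, 0.0293]
ee_rot: [[0.929, -0.369, 0.001], [-0.369, -0.929, 0.005], [-0.001, -0.004, -1.0]]
contact_force: [-0.3, 1.5, 0.1]
opening: -0.0
t 12.65 fix xyz mm [-0.6 20.1 29.3] turn [-0.004  0.001  0.002] shift [ 0.6 20.1 -0.3] F fx,fy,z [-0.9  1.3  0.1]
time_s: 12.95
eef_pos: [0.4323, -0.1626, 0.029]
ee_rot: [[0.929, -0.37, -0.001], [-0.37, -0.929, 0.005], [-0.002, -0.004, -1.0]]
contact_force: [-0.3, 2.3, -0.4]
opening: 0.0004
t 12.95 fix xyz mm [-1.2  9.9 29. ] turn [-0.004  0.002  0.002] shift [ 1.2  9.9 -0.5] F fx,fy,z [-1.1  2.  -0.4]
```

```bash
python3 -m crank '[[0,0,0,1,2,-0.5,0],[0,0,0,0,2,0,0],[0,0,0,0,2,0,0],[0,0,0,0,1,0,0]]';python3 g.py .0 .0295;python3 -m crank '[[0,0,0,0,1,0,0],[0,0,0,0,1,0,0],[0,0,0,0,1,0,0]]';python3 g.py .0 .0295
```

```text
time_s: 13.35
eef_pos: [0.4301, -0.1701, 0.0294]
ee_rot: [[0.929, -0.37, -0.001], [-0.37, -0.929, 0.005], [-0.003, -0.004, -1.0]]
contact_force: [-0.8, 2.3, -0.1]
opening: -0.0003
t 13.35 fix xyz mm [-0.4  2.1 29.4] turn [-0.004  0.003  0.002] shift [ 0.4  2.1 -0.1] F fx,fy,z [-1.6  1.9 -0.1]
time_s: 13.65
eef_pos: [0.4288, -0.1729, 0.0294]
ee_rot: [[0.929, -0.369, -0.001], [-0.369, -0.929, 0.005], [-0.003, -0.004, -1.0]]
contact_force: [0.2, 1.5, 0.1]
opening: 0.0003
t 13.65 fix xyz mm [-0.6 -1.  29.4] turn [-0.004  0.003  0.002] shift [ 0.6 -1.  -0.1] F fx,fy,z [-0.4  1.5  0.1]
```

```bash
python3 - <<'E'
from h import *
im=snap('side');cv2.imwrite('pics/e4.png',cv2.resize(im[240:330,250:350],(800,720),interpolation=cv2.INTER_CUBIC)[:600])
E
```

```text
(no output)
```

View pics/e4.png

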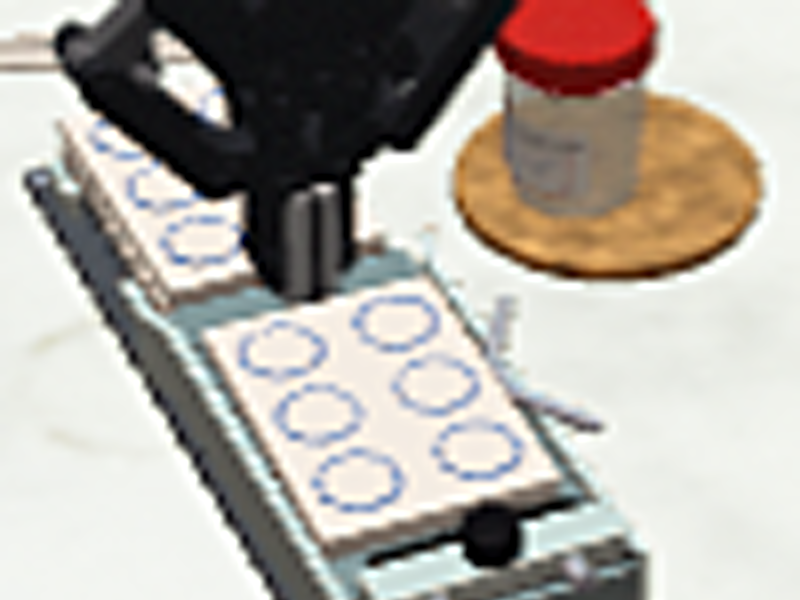

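The tile lies flat in the channel, with a few millimetres left between its front edge at (330,550)–(565,490) and the rubber pad. The lower tiles are in place.

```bash
python3 -m crank '[[0,0,0,0,1,0,0],[0,0,0,0,1,0,0]]';python3 g.py .0 .0295;python3 -m crank '[[0,0,0,0,1,0,0],[0,0,0,0,0.8,0,0]]';python3 g.py .0 .0295
```

```text
time_s: 13.9
eef_pos: [0.4281, -0.1751, 0.0294]
ee_rot: [[0.929, -0.37, -0.001], [-0.37, -0.929, 0.005], [-0.003, -0.004, -1.0]]
contact_force: [-0.7, 1.6, -0.7]
opening: -0.0003
t 13.9 fix xyz mm [-0.4 -3.3 29.4] turn [-0.004  0.003  0.002] shift [ 0.4 -3.3 -0.1] F fx,fy,z [-1.2  1.2 -0.7]
time_s: 14.1
eef_pos: [0.4273, -0.1768, 0.0294]
ee_rot: [[0.929, -0.369, -0.001], [-0.369, -0.929, 0.005], [-0.003, -0.004, -1.0]]
contact_force: [-0.5, 1.9, -0.1]
opening: 0.0002
t 14.1 fix xyz mm [-0.5 -5.1 29.4] turn [-0.004  0.003  0.002] shift [ 0.5 -5.1 -0.1] F fx,fy,z [-1.2  1.6 -0.1]
```

```bash
python3 -m crank '[[0,0,0,0.5,0.8,0,0],[0,0,0,0,0.8,0,0]]';python3 g.py .0 .0295
```

```text
time_s: 14.3
eef_pos: [0.4271, -0.1785, 0.0294]
ee_rot: [[0.929, -0.369, -0.001], [-0.369, -0.929, 0.005], [-0.003, -0.004, -1.0]]
contact_force: [-1.5, 2.2, -0.3]
opening: 0.0001
t 14.3 fix xyz mm [-0.  -6.8 29.4] turn [-0.004  0.003  0.002] shift [ 0.1 -6.8 -0.1] F fx,fy,z [-2.2  1.5 -0.3]
```

```bash
for i in 1; do python3 -m crank '[[0,0,0,0,0.8,0,0]]'; python3 g.py 0 .0295|cut -c1-220;python3 -m crank '[[0,0,0,0,0.8,0,0]]' >/dev/null; python3 g.py 0 .0295; done
```

```text
time_s: 14.4
eef_pos: [0.4268, -0.1792, 0.0294]
ee_rot: [[0.929, -0.369, -0.001], [-0.369, -0.929, 0.005], [-0.003, -0.004, -1.0]]
contact_force: [-0.0, 2.1, -0.4]
opening: 0.0002
t 14.4 fix xyz mm [-0.1 -7.6 29.4] turn [-0.004  0.003  0.002] shift [ 0.1 -7.6 -0.1] F fx,fy,z [-0.8  2.  -0.4]
t 14.5 fix xyz mm [-0.1 -8.4 29.4] turn [-0.004  0.003  0.002] shift [ 0.1 -8.4 -0.1] F fx,fy,z [-0.9  1.5  0.5]
```

```bash
python3 -m crank '[[0,0,0,0,0.8,0,0]]' >/dev/null; python3 g.py 0 .0295
```

```text
t 14.6 fix xyz mm [-0.1 -9.2 29.4] turn [-0.005  0.003  0.002] shift [ 0.1 -9.2 -0.1] F fx,fy,z [-1.3  0.9  0.4]
```

```bash
python3 -m crank '[[0,0,0,0,0.8,0,0]]' >/dev/null; python3 g.py 0 .0295;  python3 -m crank '[[0,0,0,0,0.7,0,0]]' >/dev/null; python3 g.py 0 .0295
```

```text
t 14.7 fix xyz mm [ -0.1 -10.1  29.4] turn [-0.005  0.003  0.002] shift [  0.1 -10.1  -0.1] F fx,fy,z [-1.1  1.9  1.2]
t 14.8 fix xyz mm [ -0.3 -10.6  29.3] turn [-0.005  0.004  0.002] shift [  0.3 -10.6  -0.1] F fx,fy,z [-1.4  4.   1.3]
```

```bash
python3 -m crank '[[0,0,0,0,0.7,0,0]]' >/dev/null; python3 g.py 0 .0295
```

```text
t 14.9 fix xyz mm [ -0.4 -10.7  29.3] turn [-0.006  0.004  0.003] shift [  0.4 -10.7  -0.1] F fx,fy,z [-1.3  5.1  1.2]
```

```bash
python3 -m crank '[[0,0,0,0,0.7,0,0]]' >/dev/null; python3 g.py 0 .0295
```

```text
t 15.0 fix xyz mm [ -0.4 -10.8  29.3] turn [-0.007  0.004  0.003] shift [  0.5 -10.8  -0.1] F fx,fy,z [-1.8  6.   2.5]
```

```bash
python3 -m crank '[[0,0,0,0,0.9,0,0]]' >/dev/null; python3 g.py 0 .0295;python3 -m crank '[[0,0,0,0,0.9,0,0]]' >/dev/null; python3 g.py 0 .0295
```

```text
t 15.1 fix xyz mm [ -0.5 -10.8  29.3] turn [-0.008  0.005  0.004] shift [  0.5 -10.8  -0.1] F fx,fy,z [-1.4  6.2  2. ]
t 15.2 fix xyz mm [ -0.5 -10.8  29.3] turn [-0.01   0.005  0.005] shift [  0.5 -10.8  -0.1] F fx,fy,z [-1.5  6.9  2. ]
```

```bash
python3 -m crank '[[0,0,0,0,0.9,0,0]]' >/dev/null; python3 g.py 0 .0295
```

```text
t 15.3 fix xyz mm [ -0.5 -10.8  29.3] turn [-0.011  0.005  0.006] shift [  0.6 -10.8  -0.1] F fx,fy,z [-1.2  6.5  3.1]
```

```bash
python3 -m crank '[[-0.003,0,0,0,1.2,0,0]]' >/dev/null; python3 g.py 0 .0295;python3 -m crank '[[-0.003,0,0,0,1.2,0,0]]' >/dev/null; python3 g.py 0 .0295
```

```text
t 15.4 fix xyz mm [ -0.6 -11.1  29.3] turn [-0.01   0.006  0.006] shift [  0.7 -11.1  -0.1] F fx,fy,z [-1.5  6.   2.1]
t 15.5 fix xyz mm [ -0.7 -11.1  29.3] turn [-0.008  0.006  0.007] shift [  0.8 -11.1  -0.1] F fx,fy,z [-1.9  7.4  2.5]
```

```bash
python3 -m crank '[[-0.003,0,0,0,1.3,0,0]]' >/dev/null; python3 g.py 0 .0295
```

```text
t 15.6 fix xyz mm [ -0.8 -11.2  29.3] turn [-0.007  0.007  0.008] shift [  0.9 -11.2  -0.1] F fx,fy,z [-1.5  7.6  3.7]
```

```bash
python3 -m crank '[[-0.002,0,0,0.3,1.5,0,0],[-0.002,0,0,0.3,1.5,0,0]]' >/dev/null; python3 g.py 0 .0295
```

```text
t 15.8 fix xyz mm [ -0.7 -11.2  29.2] turn [-0.007  0.009  0.011] shift [  0.9 -11.2  -0.2] F fx,fy,z [-2.3  8.   4.6]
```

```bash
python3 -m crank '[[-0.002,0,0,0.3,1.6,0,0]]' >/dev/null; python3 g.py 0 .0295;python3 -m crank '[[-0.002,0,0,0.2,1.6,0,0]]' >/dev/null; python3 g.py 0 .0295
```

```text
t 15.9 fix xyz mm [ -0.8 -11.2  29.2] turn [-0.008  0.01   0.012] shift [  0.9 -11.2  -0.3] F fx,fy,z [-3.2  8.1  4.6]
t 16.0 fix xyz mm [ -0.8 -11.2  29.1] turn [-0.008  0.011  0.014] shift [  1.  -11.2  -0.3] F fx,fy,z [-2.2  8.5  3.9]
```

```bash
python3 -m crank '[[-0.003,0.002,0.004,0.2,1.8,-0.3,0],[-0.003,0.002,0.004,0.2,1.8,-0.3,0]]' >/dev/null; python3 g.py 0 .0295;python3 -m crank '[[-0.003,0.002,0.004,0.2,1.8,-0.3,0],[-0.003,0.002,0.004,0.2,1.8,-0.3,0]]' >/dev/null; python3 g.py 0 .0295;
```

```text
t 16.2 fix xyz mm [ -1.5 -11.8  29.4] turn [-0.007  0.01   0.008] shift [  1.6 -11.7  -0.1] F fx,fy,z [-2.7  7.6  0. ]
t 16.4 fix xyz mm [ -2.4 -12.1  29.4] turn [-0.005  0.009  0.003] shift [  2.5 -12.1  -0.1] F fx,fy,z [-1.4  8.8 -1.2]
```

```bash
python3 -m crank '[[-0.003,0.002,0.004,0.2,1.8,0,0],[-0.003,0.002,0.004,0.2,1.8,0,0],[-0.003,0.002,0.004,0.2,1.8,0,0]]' >/dev/null; python3 g.py 0 .0295;python3 -m crank '[[-0.003,0.002,0.004,0.2,1.8,0,0],[-0.003,0.002,0.004,0.2,1.8,0,0],[-0.003,0.002,0.004,0.2,1.8,0,0]]' >/dev/null; python3 g.py 0 .0295;
```

```text
t 16.7 fix xyz mm [ -2.3 -12.   29.1] turn [-0.004  0.005 -0.005] shift [  2.3 -12.1  -0.4] F fx,fy,z [-2.6  8.5  4. ]
t 17.0 fix xyz mm [ -2.2 -12.   29.1] turn [-0.002  0.002 -0.013] shift [  2.1 -12.1  -0.4] F fx,fy,z [-1.7  9.2  4.6]
```

```bash
python3 -m crank '[[-0.001,0.001,-0.001,0.2,2.0,0,0],[-0.001,0.001,-0.001,0.2,2.0,0,0],[-0.001,0.001,-0.001,0.2,2.0,0,0]]' >/dev/null; python3 g.py 0 .0295; python3 -m crank '[[-0.001,0.001,-0.001,0.2,2.0,0,0],[-0.001,0.001,-0.001,0.2,2.0,0,0],[-0.001,0.001,-0.001,0.2,2.0,0,0],[-0.001,0.001,-0.001,0.2,2.0,0,0]]' >/dev/null; python3 g.py 0 .0295;python3 -m crank '[[-0.001,0.001,-0.001,0.2,2.0,0,0],[-0.001,0.001,-0.001,0.2,2.0,0,0],[-0.001,0.001,-0.001,0.2,2.0,0,0],[-0.001,0.001,-0.001,0.2,2.0,0,0],[-0.001,0.001,-0.001,0.2,2.0,0,0]]' >/dev/null; python3 g.py 0 .0295
```

```text
t 17.3 fix xyz mm [ -2.3 -12.1  29.1] turn [-0.008  0.001 -0.004] shift [  2.3 -12.1  -0.3] F fx,fy,z [-2.9  8.7  6. ]
t 17.7 fix xyz mm [ -2.4 -12.   29.2] turn [-0.017  0.001  0.007] shift [  2.5 -12.   -0.2] F fx,fy,z [-2.8 10.   4.8]
t 18.2 fix xyz mm [ -2.5 -12.   29.3] turn [-0.027  0.001  0.021] shift [  2.8 -11.9   0.1] F fx,fy,z [-2.4  9.6  5.7]
```

```bash
python3 -m crank '[[0,0,0,0,-1,0,0],[0,0,0,0,-1,0,0],[0,0,0,0,-2,0,0],[0,0,0,0,-3,0,0],[0,0,0,0,0,0,0]]'; python3 g.py 0 .0295;python3 -m crank '[[0,0,0,0,-1,-5,0],[0,0,0,0,0,-20,0],[0,0,0,0,0,-40,0],[0,0,0,0,0,-40,0],[0,0,0,0,-30,-30,0],[0,0,0,0,-40,0,0],[0,0,0,0,-40,0,0],[0,0,0,0,0,0,0]]'; python3 - <<'E'
from g import *
import json
rep(0,.1)
s=r.read_state();w=snap('wrist','w3.png'); im=snap('side');json.dump({k:np.array(s[k]).tolist() for k in('eef_pos','ee_rot')},open('w3.json','w'))
a=cv2.resize(im[235:335,250:350],(600,600),interpolation=cv2.INTER_CUBIC);cv2.imwrite('pics/e5.png',a)
E
```

```text
time_s: 18.7
eef_pos: [0.4265, -0.1776, 0.03]
ee_rot: [[0.936, -0.353, 0.011], [-0.353, -0.935, 0.022], [0.003, -0.025, -1.0]]
contact_force: [0.6, 0.2, -0.4]
opening: -0.0002
t 18.7 fix xyz mm [-1.  -6.3 30. ] turn [-0.025 -0.003  0.02 ] shift [ 1.1 -6.2  0.6] F fx,fy,z [ 0.5  0.4 -0.4]
time_s: 19.5
eef_pos: [0.4652, -0.0763, 0.1751]
ee_rot: [[0.933, -0.36, 0.012], [-0.36, -0.933, 0.021], [0.003, -0.024, -1.0]]
contact_force: [0.2, 0.4, -0.4]
opening: -0.0001
t 19.5 fix xyz mm [ -2.7 102.2 175.1] turn [-0.024 -0.003  0.012] shift [  1.2 104.   72.7] F fx,fy,z [ 0.1  0.5 -0.4]
```

View pics/e5.png

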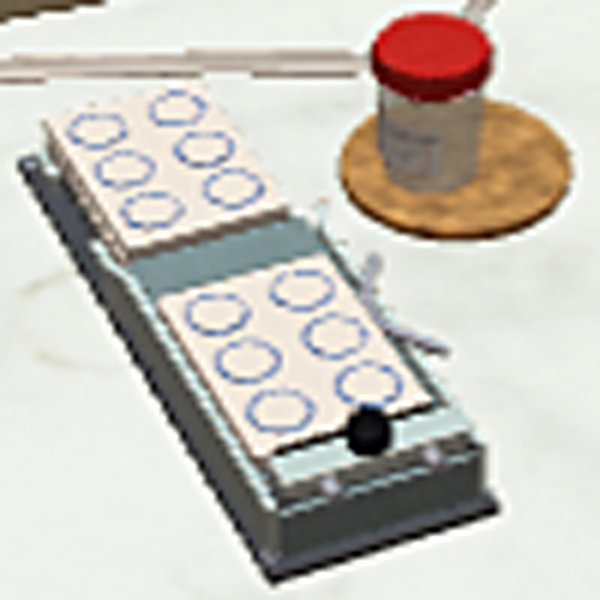

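View pics/w3.png

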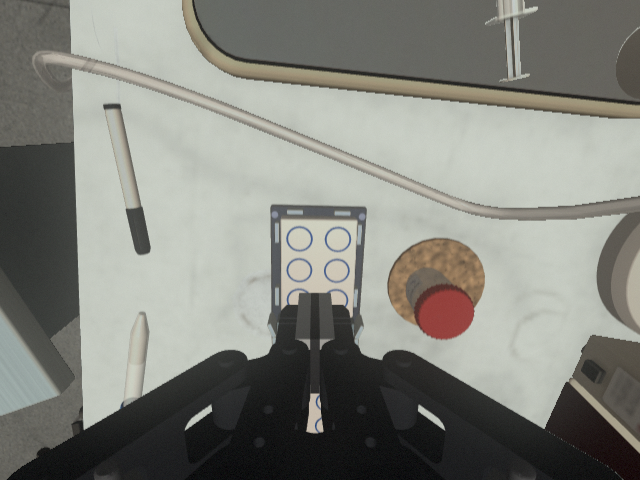

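The tile is flat, square between the rails and touching the black pad along its front edge, (270,450)–(435,405) in the side crop. The lower tiles sit square in the fixture, and the pot stands on the mat.

```bash
python3 -c "
from rig import r
r.job_done(); print(r.read_state()['time_s'])"
```

```text
the job is handed in; nothing more can be done
the job is handed in; nothing more can be done
```

The job is handed in after about 20 s of robot time, well inside the 67 s limit. I moved the pot by its cap onto the cork mat. I then slid the top tile along the stage with the shut fingers, pressed it against the rubber stop, and backed the robot clear.

- **Pressing force:** the measured push was about 8–10 N for the last 2 s or so. Taking off the 1.5–2 N of sliding drag seen just before contact leaves roughly 6–8 N on the pad. The highest along-push reading was 10 N, though I only read the force between moves. During the hold the reading also showed 4–6 N of vertical rubbing and 2–3 N sideways at the fingertips.
- **Final pictures:** the tile lies flat and square with its front edge on the rubber. The two lower tiles look unmoved, the pot stands upright on the mat, and the nearby items I could see look untouched.
- **Limits of the check:** flushness was judged from a side view of about 2 mm per pixel, so a gap under a millimetre would not show.
- **Disagreement:** my first fixture estimate was about 9 mm off along the slide direction because I took its origin as the middle of its base. Two other views put that right before the push. The fingers also drifted about 2.5 mm sideways and twisted about 0.03 rad while pressing, with no visible effect on the tile.

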